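# Unlock and demould a mortar prism

### The job

Pull up the red spring-plunger knob on the steel mould and twist it counter-clockwise until it drops into its rest notch and stays retracted by itself when you let go. Then push the mortar prism through the bore with the wooden-handled ejector rod until it lies wholly out of the mould in the trough on the far side, and let go of the rod (it may stay in the bore). Leave the bottle, the concrete cylinder and the scraper where they are.

Things in the scene. Friction and masses are not known exactly. Their poses are not given: they have to be found in the camera images.
- mould: Fixed demoulding jig: grey base plate 235 x 84 x 10 mm, from 82 mm behind to 153 mm ahead of the origin along x; on it a steel block 90 mm long (x), 58 mm wide, top 88 mm above the bench, with a square 38 x 38 mm bore through it along x, axis 60 mm up. Origin: on the bench under the middle of the block. x: push direction, from entry to exit; z up.
- bore_entry (a point): Centre of the bore's entry mouth, 60 mm above the bench, 45 mm behind the jig's origin. x points into the bore; z up.
- bore_exit (a point): Centre of the bore's exit mouth, 60 mm above the bench, 45 mm ahead of the jig's origin. x points out of the bore, z up. From here an open-topped trough runs 85 mm along x, 44 mm wide inside, floor 1 mm below the bore's floor, side walls up to 54 mm above the bench, closed by a rubber end stop that rises to 60 mm.
- knob_top (a point): Centre of the top of the red round plunger knob on its vertical axis, 33 mm ahead of the jig's origin along jig x; moves with the knob. Knob 30 mm diameter, 28 mm tall, ribbed, white index line. Locked, its top is 146 mm and its underside 118 mm above the bench; below it a 10 mm stem and a collar 35 mm across, its top 108 mm above the bench.
- plunger (a joint): Height the knob is pulled up, m: 0 locked (nose 11 mm down in the bore, blocking the prism), 0.019 upper stop. A spring pulls it down, 7.5 N at 0 to 13 N at 0.019. A cross pin under the knob sits in a deep slot, so the knob turns only when pulled past 0.0155. On the flat of the collar the pin stops at 0.0155 (not secure); in the rest notch it stops at 0.012 and is held.
- knob (a joint): Turn of the knob, rad: 0 locked, positive counter-clockwise from above, limits -0.08 to 1.6. The rest notch is in a brass ring set differently on each jig: its middle is somewhere from 0.82 to 1.30 and must be felt for (ease the knob down: it sinks to 0.012 lift in the notch, only to 0.0155 beside it). The notch takes the pin within about 0.1 rad either side of its middle.
- prism_center (a point): Centre of the mortar prism (grey, 50 mm along the bore, 36 x 36 mm, about 0.14 kg), loose in the bore with 1 mm to each side, lying on the bore's floor behind the plunger nose. At the start its middle is 45 to 55 mm behind bore_exit along x.
- rod: Ejector rod lying loose on the bench, 210 mm long, about 0.15 kg: wooden square handle 28 x 28 x 80 mm, 12 mm aluminium shaft, black square pusher foot 28 x 28 x 12 mm at the tip. Origin: on its underside, middle of its length. x: along the rod towards the foot; z up.
- rod_grip (a point): Middle of the rod's wooden handle, on the rod's axis, 170 mm behind the tip; axis 14 mm above the bench at the start. x towards the foot.
- rod_tip (a point): Centre of the front face of the pusher foot. x points ahead, away from the handle.
- gel: White bottle with blue cap, 48 mm diameter, 130 mm tall; bystander. Origin: centre of its underside.
- core: Upright concrete cylinder 50 mm diameter, 100 mm tall; bystander. Origin: centre of its underside.
- scraper: Spatula-like scraper lying on the bench, 180 mm long; bystander. x along its length towards the blade.
There are look-alikes about, which are no part of the job. Several things have the shape of the mould; the one meant has the colours described above.

How it is judged:
On the way, in this order (a step that is already met when the one before it is completed fails the run):
1. the plunger stays retracted in its rest notch with the fingers off the knob (value of joint plunger between 0.0105 and 0.0138 m and value of joint knob above 0.6 rad and contact force between the fingers and plunger below 0.2 N), for 0.2 s.
2. the rod's tip is at least 30 mm inside the bore (x of rod_tip in the frame of bore_entry above 0.03 m and y of rod_tip in the frame of bore_entry between -0.012 and 0.012 m and z of rod_tip in the frame of bore_entry between -0.012 and 0.012 m), for 0.05 s.
3. the prism is wholly out of the bore, in the trough (x of prism_center in the frame of bore_exit between 0.027 and 0.075 m and y of prism_center in the frame of bore_exit between -0.012 and 0.012 m and z of prism_center in the frame of bore_exit between -0.01 and 0.006 m), for 0.1 s.
At the end, for the whole second after the job is handed in: The plunger rests in its notch (pulled up 10.5 to 13.8 mm, turned more than 0.6 rad); the prism lies at rest in the trough, its centre 27 to 75 mm beyond the bore's exit, within 12 mm sideways and between 10 mm below and 6 mm above the bore's axis; the rod is at rest, anywhere (all of step 3 and value of joint plunger between 0.0105 and 0.0138 m and value of joint knob above 0.6 rad and linear speed of prism below 0.02 m/s and linear speed of rod below 0.03 m/s); the robot touches nothing.
It fails at once if a bystander (bottle, concrete cylinder, scraper) is moved more than 30 mm (distance of any of gel, core, scraper from where it was at the start of the episode above 0.03 m).
It also fails if it takes over 54 s, if anything falls off the work surface, if the arm or the gripper's body presses on something with over 40 N, if the wrist force passes 120 N, or if a joint passes its speed limit or range.

### The arm

A 7-joint arm with a two-finger parallel gripper is mounted at the origin on the work surface. World frame = base frame: x ahead of the robot, y to its left, z up, the work surface at z = 0. Lengths are in m, angles in rad, forces in N, time in s.
With the tool pointing down it reaches from about 0.375 to 0.925 m from the base axis. Payload 3.1 kg.
Tool frame: the origin (TCP) lies on the centre line of the jaws, within the pads' length; the fingertips stand 25 mm ahead of it and the grasp point (between the pads) lies 6 mm ahead of it; z points along the fingers, y is the direction in which the jaws open and shut (so a half turn about z gives the same grasp; the last joint's range is limited). The gripper opens to 85 mm and grips with 20 to 120 N. Pads are 22 mm wide; open, the fingers measure 114 mm over their backs; the gripper's body (76 mm by 85 mm) begins 54 mm behind the grasp point. The pads swing forward as they close: fully open they stand 13 mm farther back than shut.
Start: joints at [-0.098, 0.383, 0.044, 1.598, -0.018, 1.161, -0.05], TCP at [0.65, 0, 0.256] pointing down, gripper open.
Joint ranges: [-2.61, 2.61], [-0.41, 2.15], [-1.48, 1.57], [0, 2.5], [-1.57, 4.71], [0.05, 1.97], [-2.85, 2.85]. Speed limits (rad/s): [2.79, 2.79, 3.14, 3.14, 3.14, 3.14, 3.14].

### API

Orientations are given as a rotation vector (axis times angle).
In Python, from station import * gives the robot as it stands. The module is installed in compiled form; this text tells all that it offers.
- The arm moves only by the tool move_arm, never from a script. Its argument "targets" is a list of rows, each a list of 3 entries, a list of its own where there are three numbers: the shift along the world's x, y, z in cm, then the turn, a rotation vector about the world's x, y, z in degrees, then the opening, from -1 (shut) to 1 (fully open), so that 0 is half open. In form: [[[tx, ty, tz], [rx, ry, rz], claw], ...]. A call has 1 to 12 rows; each row is the pose to reach, as a shift and turn from the pose commanded when the call began; what a row does not reach only later rows make up. A row lasts 1/12 s, in which the tool goes at most 41.7 mm and 7.16 degrees, less where a joint would pass 70% of its speed; a pose out of reach is approached as far as the arm can. A call with a gripper value outside its range is refused whole. The fingers move at their own pace and stop on an object; the grip force is fixed at half the most. Time passes only in rows, so rows that repeat a pose let the fingers close. It gives the time, the measured TCP pose, the force and the opening at its end, in the units of the state.
- sense(): the state, without advancing time (a new reading comes with each control period).
- camera(name): name is "scene" or "side" or "wrist"; returns (picture, depth): 480x640x3 uint8, blue, green, red; 480x640 float32, m along the optical axis (not along the pixel's ray), 0 where there is no reading.
- camera_model(name): a dict with "fx", "fy", "cx", "cy" (pixels), "distortion" ([k1, k2, p1, p2, k3] as OpenCV has them; the pictures are not rectified), "world_to_cam" (4x4, takes a point from world to camera coordinates). Camera axes: x right, y down, z forward; pixel columns grow to the right and rows downward; lengths in m; the calibration is good to about 2 mm. A picture is of the moment at which its call begins: read the wrist's pose just before it. camera_model takes no time and is no camera call; for the wrist camera it gives the pose at the moment of the call.
- finish_job(): hands the job in, once; it reports no verdict.
The state is a dict: "t": time; "q": joint angles; "dq": joint speeds; "tau": joint torques, N m; "ee_pos": TCP position; "eef_rot": TCP orientation; "force": force on the tool from outside, world axes, zero at the start; "torque": the same for the moment, N m; "width": finger opening in m.
Only numpy, scipy, OpenCV 4.12 (cv2) and the standard library are available. Lean on these libraries where they do the work, as an engineer would, in place of code of your own. Each camera call takes 0.05 s, during which the arm holds its last target.

## Working session

There is one attempt and no reset: what is moved stays moved. The work goes in short steps, Python scripts to look and compute and a tool call to move; the robot and the scene stay as the last step left them, time stands still between calls to the robot, and variables do not carry over. Pictures are saved under pics/ and viewed, and the job is handed in when it is done.

Besides the shell and the picture viewer there is one more tool, called after ">>>" by a JSON object that holds its "method" and its "body". move_arm: Moves the arm, as the interface text tells. Its arguments: {"type":"object","properties":{"targets":{"type":"array","items":{"type":"array"}}},"required":["targets"]}

```bash
mkdir -p pics; cat > h.py <<'E'
from station import *
import numpy as np, cv2
from scipy.spatial.transform import Rotation as R
def K(m): return np.array([[m['fx'],0,m['cx']],[0,m['fy'],m['cy']],[0,0,1.]])
def ray(m,u,v):
    p=cv2.undistortPoints(np.array([[[u,v]]],float),K(m),np.array(m['distortion'],float))[0,0]
    T=np.array(m['world_to_cam']); Rm=T[:3,:3]; c=-Rm.T@T[:3,3]
    return c, Rm.T@np.array([p[0],p[1],1.])
def onz(m,u,v,z):
    c,d=ray(m,u,v); return c+d*(z-c[2])/d[2]
def dep(m,u,v,D):
    c,d=ray(m,u,v); return c+d*float(D[int(v),int(u)])
def tri(rays):
    A=0;b=0
    for c,d in rays:
        d=d/np.linalg.norm(d);P=np.eye(3)-np.outer(d,d);A=A+P;b=b+P@c
    return np.linalg.solve(A,b)
def proj(m,p):
    T=np.array(m['world_to_cam']); 
    r,_=cv2.Rodrigues(T[:3,:3]); return cv2.projectPoints(np.array(p,float).reshape(-1,3),r,T[:3,3],K(m),np.array(m['distortion'],float))[0].reshape(-1,2)
def snap(n,f):
    m=camera_model(n);im,D=camera(n);cv2.imwrite(f'pics/{f}.png',im);np.savez(f'pics/{f}.npz',D=D,im=im,m=np.array(m,dtype=object));return m,im,D
def load(f):
    z=np.load(f'pics/{f}.npz',allow_pickle=True);return z['m'].item(),z['im'],z['D']
E
python3 - <<'E'
from h import *
for n in('scene','side','wrist'):
    m,_,_=snap(n,n+'0'); print(n,np.round(m['world_to_cam'],2).tolist())
s=sense();print(s['t'],s['ee_pos'],s['eef_rot'],s['width'],s['force'])
E
```

```text
scene [[0.75, 0.66, -0.01, -0.36], [0.52, -0.61, -0.59, -0.19], [-0.4, 0.44, -0.81, 1.7], [0.0, 0.0, 0.0, 1.0]]
side [[0.96, -0.28, -0.01, -0.45], [-0.17, -0.58, -0.79, 0.2], [0.22, 0.76, -0.61, 1.09], [0.0, 0.0, 0.0, 1.0]]
wrist [[1.0, 0.0, -0.0, -0.65], [0.0, -0.96, 0.26, -0.04], [-0.0, -0.26, -0.96, 0.38], [0.0, 0.0, 0.0, 1.0]]
0.15 [6.49298543e-01 9.12004601e-06 2.55152555e-01] [-2.22034217 -2.22048991  0.00250857] 0.08524852428120736 [-0.49879127  0.06154525 -0.59620528]
```

View pics/scene0.png

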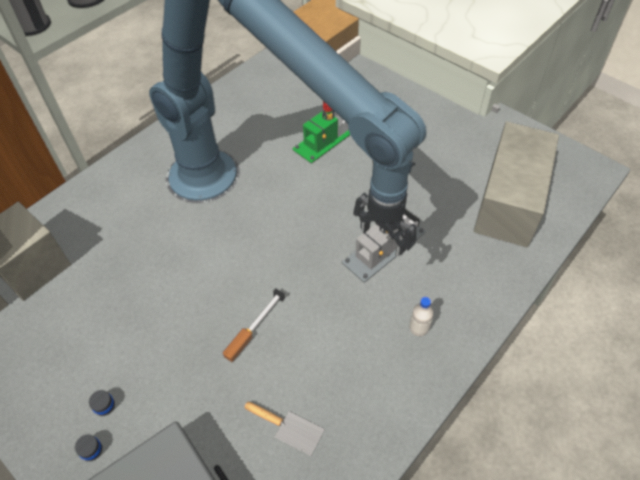

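View pics/side0.png

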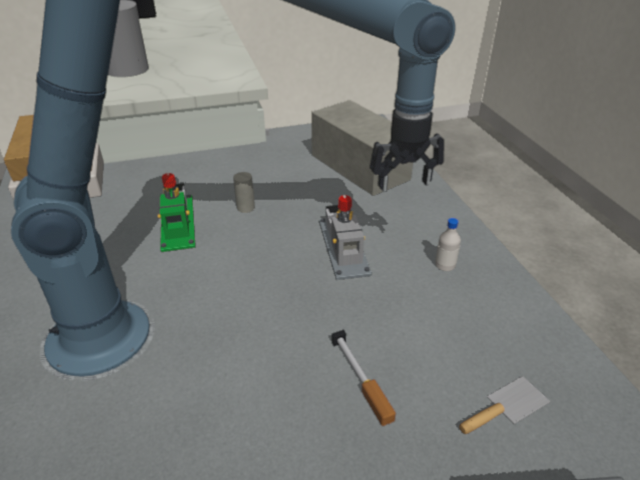

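View pics/wrist0.png

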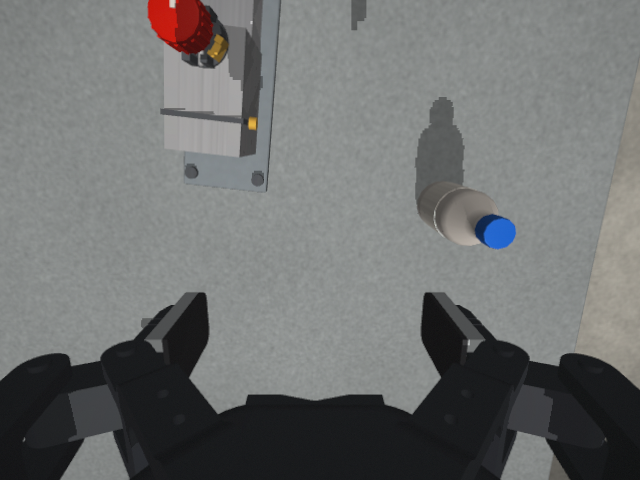

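Candidates: the grey mould with a red knob at scene (375,245), side (345,240) and wrist (215,80) fits the description. The green mould at scene (322,135) and side (176,220) is the look-alike. Rod: scene (255,325), side (362,378). The scraper at scene (285,425) is not the rod. Next I'll crop close and measure roughly.

```bash
python3 - <<'E'
from h import *
ims=[]
for f,(x0,y0,w,h) in (('side0',(290,170,130,130)),('scene0',(310,180,130,130)),('side0',(310,310,130,130))):
    m,im,D=load(f); ims.append(cv2.resize(im[y0:y0+h,x0:x0+w],(260,260),interpolation=cv2.INTER_CUBIC))
cv2.imwrite('pics/crop0.png',np.hstack(ims))
ms,ims_,Ds=load('side0'); mc,imc,Dc=load('scene0'); mw,imw,Dw=load('wrist0')
def red(im,box):
    x0,y0,x1,y1=box; b,g,r=[im[:,:,i].astype(int) for i in range(3)]
    k=((r>110)&(g<70)&(b<70)); M=np.zeros_like(k);M[y0:y1,x0:x1]=k[y0:y1,x0:x1]
    ys,xs=np.nonzero(M);return xs.mean(),ys.mean(),xs.min(),xs.max(),ys.min(),ys.max(),len(xs)
rs=red(ims_,(310,180,380,230)); rw=red(imw,(130,0,260,80));print(rs,rw)
print('knob top z=.146 wrist', onz(mw,173,14,.146),'side mid z.132',onz(ms,rs[0],rs[1],.132), 'depth',dep(ms,rs[0],rs[1],Ds))
for n,p in(('foot',(339,338)),('hend',(388,418)),('hfront',(367,384))):
    print(n,onz(ms,*p,.014),dep(ms,*p,Ds))
for n,p in(('foot',(280,295)),('hend',(229,355)),('hfront',(251,333))):
    print(n,onz(mc,*p,.014),dep(mc,*p,Dc))
for n,p in(('c',(185,185)),('d',(267,190)),('e',(280,0))): print(n,onz(mw,*p,.01),dep(mw,*p,Dw))
print('gel',onz(ms,450,262,.02),'core',onz(ms,245,205,0),'scr',onz(ms,500,407,0.01))
E
```

```text
(np.float64(343.72093023255815), np.float64(202.5891472868217), np.int64(338), np.int64(350), np.int64(195), np.int64(210), 129) (np.float64(173.81803455723542), np.float64(19.795896328293736), np.int64(148), np.int64(211), np.int64(0), np.int64(53), 1852)
knob top z=.146 wrist [0.56988142 0.13444118 0.146     ] side mid z.132 [0.56936005 0.13318784 0.132     ] depth [0.56425959 0.11849246 0.14227534]
foot [ 0.46536746 -0.15928559  0.014     ] [ 0.46426054 -0.1625083   0.01776307]
hend [ 0.49010035 -0.35613283  0.014     ] [ 0.4872246  -0.36154528  0.02285061]
hfront [ 0.48016422 -0.27952289  0.014     ] [ 0.47602726 -0.28887834  0.02723572]
foot [ 0.46822433 -0.15225385  0.014     ] [ 0.47690296 -0.1593091   0.03254683]
hend [ 0.49001919 -0.34788227  0.014     ] [ 0.4965627  -0.35112242  0.02852831]
hfront [ 0.48832481 -0.27379598  0.014     ] [ 0.48985643 -0.27475417  0.01739034]
c [0.51742844 0.0230523  0.01      ] [ 5.13768568e-01  2.18676294e-02 -2.65809916e-05]
d [0.60047451 0.01818802 0.01      ] [ 0.59893606  0.01670333 -0.00128615]
e [0.61814099 0.18679809 0.01      ] [0.61802384 0.18724284 0.00866359]
gel [ 0.78260788 -0.01480586  0.02      ] core [0.37073168 0.38869172 0.        ] scr [ 0.68806101 -0.38783397  0.01      ]
```

View pics/crop0.png

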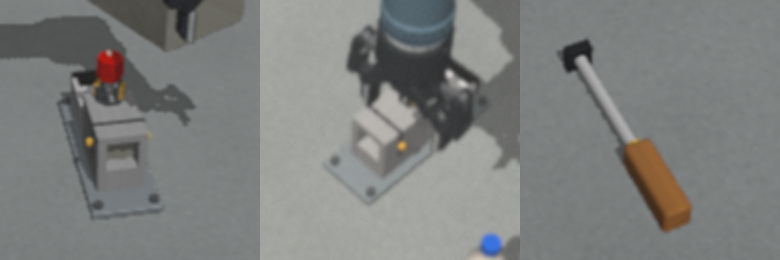

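The crop confirms it: grey plate, steel block and red knob at side crop px (110,65). The rod has a wooden handle and a black foot. Now a closer wrist look at the mould.

>>> {"method": "move_arm", "body": {"targets": [[[-2.5,3,1.5],[0,0,0],1],[[-5,6,3],[0,0,0],1],[[-8,9,4],[0,0,0],1],[[-8,9,4],[0,0,0],1],[[-8,9,4],[0,0,0],1]]}}

```text
t: 0.57
ee_pos: [0.5685, 0.0939, 0.2972]
eef_rot: [-2.213, -2.229, -0.003]
force: [0.2, -0.7, 0.0]
width: 0.0852
```

```bash
python3 - <<'E'
from h import *
snap('wrist','w1');s=sense();print(s['t'],s['ee_pos'],s['force'])
E
```

```text
0.6167 [0.56950696 0.09108143 0.29653003] [ 0.34240295 -1.22901287  0.56677535]
```

View pics/w1.png

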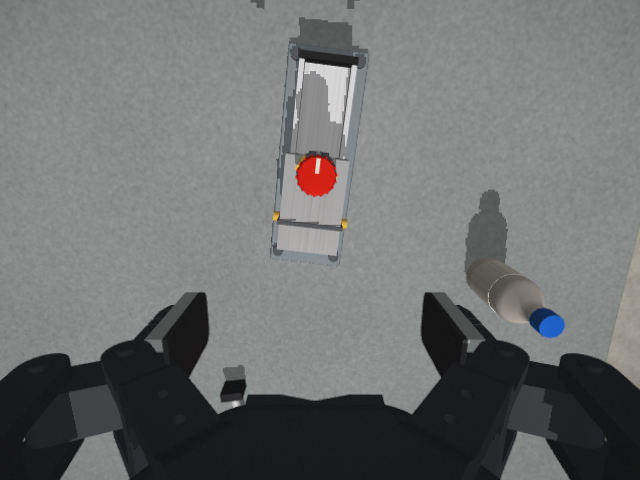

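The wrist view shows the mould from above: knob top at (317,175), index line towards (318,160), and plate corners near (291,40), (368,49), (340,264) and (271,259). The rod foot is at (233,390).

```bash
python3 - <<'E'
from h import *
m,im,D=load('w1'); m0,im0,_=load('wrist0'); ms,ims,_=load('side0')
b,g,r=[im[:,:,i].astype(int) for i in range(3)]
k=((r>120)&(g<80)&(b<80)).astype(np.uint8)
c=max(cv2.findContours(k,0,2)[0],key=cv2.contourArea);(u,v),rad=cv2.minEnclosingCircle(c);M=cv2.moments(c)
print('circ',u,v,rad,M['m10']/M['m00'],M['m01']/M['m00'],cv2.boundingRect(c))
P=onz(m,u,v,.146);print('knob wrist z.146',P,'depth',dep(m,u,v,D))
print('radius m',np.linalg.norm(onz(m,u+rad,v,.146)-P))
# top centre in side view: top of red blob
print('tri', tri([ray(m,u,v),ray(ms,344,197.5)]), tri([ray(m,u,v),ray(m0,173,14)]))
C=[onz(m,*p,.01) for p in((291,38),(368,48),(340,264),(271,259))]
for p in C: print(p)
back=(C[2]+C[3])/2; fr=(C[0]+C[1])/2; d=fr-back;print(back,fr,np.linalg.norm(d),np.degrees(np.arctan2(d[1],d[0])))
dl=C[0]-C[3];dr=C[1]-C[2];print([np.degrees(np.arctan2(q[1],q[0])) for q in(dl,dr)])
E
```

```text
circ 315.8987731933594 175.2944793701172 20.898012161254883 316.08379179009734 175.55282832557484 (296, 155, 41, 42)
knob wrist z.146 [0.56981507 0.13576357 0.146     ] depth [0.569814   0.13578243 0.14621255]
radius m 0.015652488171874528
tri [0.57015315 0.13551638 0.14443243] [0.56951468 0.13530453 0.14405633]
[0.54386784 0.26162759 0.01      ]
[0.62287992 0.25305843 0.01      ]
[0.60048372 0.01826792 0.01      ]
[0.51749591 0.02397784 0.01      ]
[0.55898981 0.02112288 0.01      ] [0.58337388 0.25734301 0.01      ] 0.23747533042697255 84.10645915231282
[np.float64(83.66780972163858), np.float64(84.55115730069403)]
```

```bash
python3 - <<'E'
from h import *
m,im,D=load('w1'); cv2.imwrite('pics/crop1.png',cv2.resize(im[20:280,250:390],(420,780)[:2],interpolation=cv2.INTER_CUBIC)[:600])
E
```

```text
(no output)
```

View pics/crop1.png

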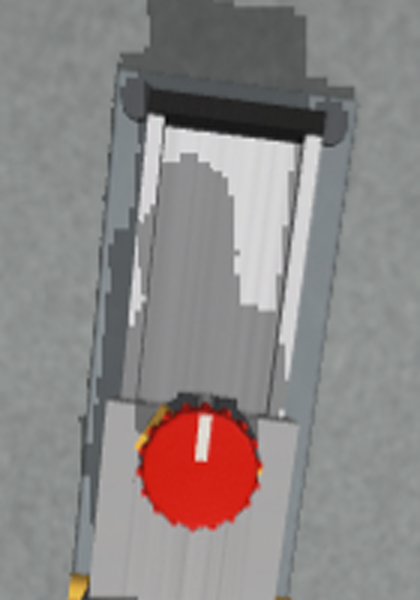

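Knob at about (0.570, 0.1356) with its top at 0.144–0.146 m, matching the text. Mould yaw is about 84.1°. I'll go down over the knob.

>>> {"method": "move_arm", "body": {"targets": [[[0,2.5,-1],[0,0,0],1],[[0,4.5,-4],[0,0,0],1],[[0,4.6,-7],[0,0,0],1],[[0,4.6,-10],[0,0,0],1],[[0,4.6,-13],[0,0,0],1],[[0,4.6,-15],[0,0,0],1],[[0,4.6,-15.5],[0,0,0],1],[[0,4.6,-15.5],[0,0,0],1],[[0,4.6,-15.5],[0,0,0],1]]}}

```text
t: 1.37
ee_pos: [0.5711, 0.1348, 0.1416]
eef_rot: [2.223, 2.219, 0.0]
force: [0.1, -0.2, 1.4]
width: 0.0856
```

```bash
python3 - <<'E'
from h import *
snap('wrist','w2');snap('side','s2');s=sense();print(s['t'],s['ee_pos'],s['force'])
a=cv2.imread('pics/w2.png');b=cv2.imread('pics/s2.png')[130:290,270:430]
cv2.imwrite('pics/c2.png',np.hstack([cv2.resize(a,(400,300)),cv2.resize(b,(300,300),interpolation=2)]))
E
```

```text
1.4667 [0.57194993 0.13582406 0.14320589] [1.05181897 0.08255651 0.59383988]
```

View pics/c2.png

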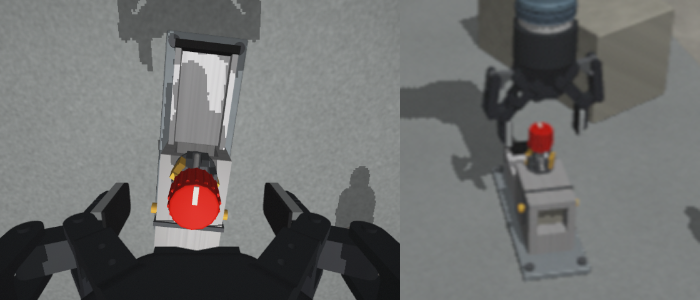

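The knob, at (194,200) in the wrist half, sits between the pads. Closing.

>>> {"method": "move_arm", "body": {"targets": [[[0,0,0],[0,0,0],-1],[[0,0,0],[0,0,0],-1],[[0,0,0],[0,0,0],-1],[[0,0,0],[0,0,0],-1],[[0,0,0],[0,0,0],-1],[[0,0,0],[0,0,0],-1],[[0,0,0],[0,0,0],-1],[[0,0,0],[0,0,0],-1]]}}

```text
t: 2.13
ee_pos: [0.5698, 0.1362, 0.142]
eef_rot: [-2.221, -2.221, 0.0]
force: [-2.9, 0.4, 5.6]
width: 0.0284
```

>>> {"method": "move_arm", "body": {"targets": [[[0,0,0.4],[0,0,0],-1],[[0,0,0.8],[0,0,0],-1],[[0,0,1.2],[0,0,0],-1],[[0,0,1.5],[0,0,0],-1],[[0,0,1.75],[0,0,0],-1],[[0,0,1.75],[0,0,0],-1],[[0,0,1.75],[0,0,0],-1]]}}

```text
t: 2.72
ee_pos: [0.5695, 0.1361, 0.1579]
eef_rot: [-2.221, -2.221, 0.001]
force: [3.5, 1.6, -14.0]
width: 0.0288
```

```bash
python3 - <<'E'
from h import *
snap('wrist','w3');snap('side','s3');
for i in range(3):
  s=sense();print(s['t'],s['ee_pos'],s['force'],s['torque'])
a=cv2.imread('pics/w3.png');b=cv2.imread('pics/s3.png')[130:290,270:430]
cv2.imwrite('pics/c3.png',np.hstack([cv2.resize(a,(400,300)),cv2.resize(b,(300,300),interpolation=2)]))
E
```

```text
2.8167 [0.5695201  0.13606983 0.15803209] [  2.5953199    1.36353348 -12.9746291 ] [ 0.34937634 -0.89797374  0.03716027]
2.8167 [0.5695201  0.13606983 0.15803209] [  2.5953199    1.36353348 -12.9746291 ] [ 0.34937634 -0.89797374  0.03716027]
2.8167 [0.5695201  0.13606983 0.15803209] [  2.5953199    1.36353348 -12.9746291 ] [ 0.34937634 -0.89797374  0.03716027]
```

View pics/c3.png

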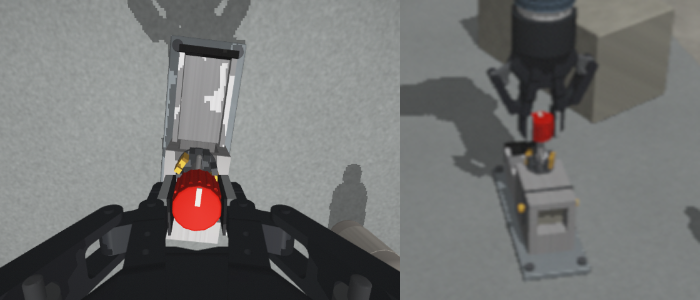

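The knob has risen with the fingers, with the red at (542,127) in the side half, and the force of about 13 N matches the spring. I'll lift a touch more and turn to about 0.9 rad (52°).

>>> {"method": "move_arm", "body": {"targets": [[[0,0,0.1],[0,0,0],-1],[[0,0,0.1],[0,0,6],-1],[[0,0,0.1],[0,0,12],-1],[[0,0,0.1],[0,0,18],-1],[[0,0,0.1],[0,0,24],-1],[[0,0,0.1],[0,0,24],-1],[[0,0,0.1],[0,0,24],-1]]}}

```text
t: 3.4
ee_pos: [0.5693, 0.136, 0.1593]
eef_rot: [-1.714, -2.631, 0.001]
force: [2.9, 2.4, -13.2]
width: 0.0286
```

```bash
python3 - <<'E'
from h import *
snap('wrist','w4');snap('side','s4');
s=sense();print(s['t'],s['ee_pos'],s['eef_rot'],s['force'],s['torque'],s['q'])
a=cv2.imread('pics/w4.png');b=cv2.imread('pics/s4.png')[130:290,270:430]
cv2.imwrite('pics/c4.png',np.hstack([cv2.resize(a,(400,300)),cv2.resize(b,(300,300),interpolation=2)]))
E
```

```text
3.5 [0.56933713 0.13602663 0.1593765 ] [-1.71300141e+00 -2.63198016e+00  1.53124650e-03] [  0.84607698   2.0879703  -13.23679004] [ 0.53506301 -0.636134   -0.05772081] [-0.21203125  0.37209001 -0.11109452  1.8339151   0.0494831   0.93981117
  0.07201393]
```

View pics/c4.png

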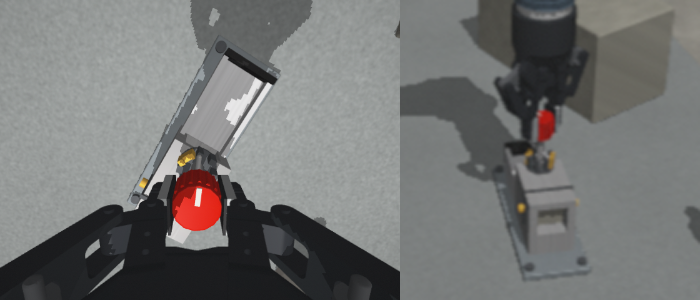

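The index line stays fixed relative to the fingers while the mould appears rotated by 24°, so the knob turns freely. On to about 51°.

>>> {"method": "move_arm", "body": {"targets": [[[0,0,0],[0,0,6],-1],[[0,0,0],[0,0,12],-1],[[0,0,0],[0,0,18],-1],[[0,0,0],[0,0,24],-1],[[0,0,0],[0,0,28],-1],[[0,0,0],[0,0,28],-1],[[0,0,0],[0,0,28],-1]]}}

```text
t: 4.08
ee_pos: [0.5691, 0.1358, 0.1593]
eef_rot: [-1.026, -2.967, 0.002]
force: [1.2, 2.5, -14.4]
width: 0.0285
```

>>> {"method": "move_arm", "body": {"targets": [[[0,0,-0.1],[0,0,0],-1],[[0,0,-0.2],[0,0,0],-1],[[0,0,-0.3],[0,0,0],-1],[[0,0,-0.4],[0,0,0],-1],[[0,0,-0.45],[0,0,0],-1],[[0,0,-0.45],[0,0,0],-1]]}}

```text
t: 4.58
ee_pos: [0.5694, 0.1359, 0.156]
eef_rot: [-1.022, -2.969, 0.002]
force: [-4.2, 0.2, -4.0]
width: 0.0284
```

The force fell to -4 N with z at 0.156, so the pin rests on the flat and is not in the notch. I'll keep it lightly down and turn on in small steps to feel for the drop.

>>> {"method": "move_arm", "body": {"targets": [[[0,0,0],[0,0,3],-1],[[0,0,0],[0,0,6],-1],[[0,0,0],[0,0,6],-1]]}}

```text
t: 4.83
ee_pos: [0.5692, 0.1358, 0.1543]
eef_rot: [-0.864, -3.019, 0.001]
force: [-1.5, 0.5, -12.2]
width: 0.0284
```

>>> {"method": "move_arm", "body": {"targets": [[[0,0,0],[0,0,3],-1],[[0,0,0],[0,0,6],-1],[[0,0,0],[0,0,6],-1]]}}

```text
t: 5.08
ee_pos: [0.5692, 0.1358, 0.1543]
eef_rot: [-0.707, -3.059, 0.001]
force: [-2.6, 1.5, -13.0]
width: 0.0283
```

It dropped, and the arm carries the full spring again at the lower z. I'll ease further down to feel the notch floor.

>>> {"method": "move_arm", "body": {"targets": [[[0,0,-0.1],[0,0,0],-1],[[0,0,-0.2],[0,0,0],-1],[[0,0,-0.3],[0,0,0],-1],[[0,0,-0.3],[0,0,0],-1],[[0,0,-0.3],[0,0,0],-1]]}}

```text
t: 5.5
ee_pos: [0.5694, 0.1358, 0.1537]
eef_rot: [-0.709, -3.059, 0.002]
force: [-6.9, -0.5, -3.5]
width: 0.0281
```

```bash
python3 - <<'E'
from h import *
s=sense();print(s['t'],s['ee_pos'],s['eef_rot'],s['force'],s['torque'],s['q'])
E
```

```text
5.5 [0.56936089 0.13582842 0.15370025] [-7.09201222e-01 -3.05891210e+00  2.08276431e-03] [-6.92170995 -0.53050112 -3.4798143 ] [0.05047867 1.40882075 0.01244637] [-0.10903436  0.3882172  -0.23506337  1.83206698  0.11011279  0.93590305
  0.7223187 ]
```

>>> {"method": "move_arm", "body": {"targets": [[[0,0,0],[0,0,-2],-1],[[0,0,-0.1],[0,0,-3],-1],[[0,0,-0.1],[0,0,-3],-1],[[0,0,-0.1],[0,0,-3],-1]]}}

```text
t: 5.83
ee_pos: [0.5695, 0.1359, 0.1536]
eef_rot: [-0.789, -3.04, 0.002]
force: [-8.3, -0.6, 0.4]
width: 0.0284
```

```bash
python3 - <<'E'
from h import *
snap('wrist','w5');snap('side','s5');snap('scene','sc5')
s=sense();print(s['t'],s['ee_pos'],s['eef_rot'],s['force'],s['torque'])
a=cv2.imread('pics/w5.png');b=cv2.imread('pics/s5.png')[130:290,270:430]
cv2.imwrite('pics/c5.png',np.hstack([cv2.resize(a,(400,300)),cv2.resize(b,(300,300),interpolation=2)]))
E
```

```text
5.9833 [0.56952569 0.13591495 0.15356331] [-7.88950655e-01 -3.03977578e+00  2.15033023e-03] [-7.14098984  0.13947357  0.47678422] [-0.03820744  1.64237532 -0.01932983]
```

View pics/c5.png

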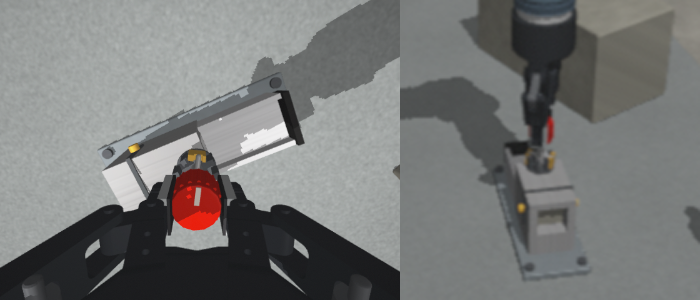

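The vertical force is about 0, so the plunger supports itself. I'll let go, rise and check the height.

>>> {"method": "move_arm", "body": {"targets": [[[0,0,0],[0,0,0],0],[[0,0,0],[0,0,0],0.5],[[0,0,0],[0,0,0],1],[[0,0,0],[0,0,0],1],[[0,0,0],[0,0,0],1],[[0,0,3],[0,0,0],1],[[0,0,6],[0,0,0],1],[[0,-3,9],[0,0,-7],1],[[0,-5,12],[0,0,-14],1],[[0,-5,12],[0,0,-21],1],[[0,-5,12],[0,0,-28],1],[[0,-5,12],[0,0,-28],1]]}}

```text
t: 6.98
ee_pos: [0.571, 0.0853, 0.2728]
eef_rot: [1.503, 2.756, 0.003]
force: [0.1, -0.4, 0.1]
width: 0.086
```

```bash
python3 - <<'E'
from h import *
snap('wrist','w6');snap('side','s6')
s=sense();print(s['t'],s['ee_pos'],s['eef_rot'],s['force'],s['torque'])
a=cv2.imread('pics/w6.png');b=cv2.imread('pics/s6.png')[130:290,270:430]
cv2.imwrite('pics/c6.png',np.hstack([cv2.resize(a,(400,300)),cv2.resize(b,(300,300),interpolation=2)]))
m,im,D=load('w6')
b,g,r=[im[:,:,i].astype(int) for i in range(3)]
k=((r>120)&(g<80)&(b<80)).astype(np.uint8)
c=max(cv2.findContours(k,0,2)[0],key=cv2.contourArea);(u,v),rad=cv2.minEnclosingCircle(c)
print(u,v,rad,dep(m,u,v,D),onz(m,u,v,.158))
pts=c[:,0]; Z=[dep(m,x,y,D) for y,x in zip(*np.nonzero(cv2.erode(k,np.ones((9,9)))))]
Z=np.array(Z);print(np.median(Z,0),np.percentile(Z[:,2],[5,50,95]))
E
```

```text
7.0833 [0.57005404 0.08622131 0.27130218] [1.49413377e+00 2.76322671e+00 1.64172347e-04] [-0.55260348 -0.3467524  -0.32666743] [-0.0558471  -0.03135689  0.02326934]
353.2252197265625 176.8783721923828 24.442766189575195 [0.56880368 0.13581249 0.1594532 ] [0.56901399 0.13578189 0.158     ]
[0.57202475 0.13297023 0.15796201] [0.15681213 0.15796201 0.15916292]
```

View pics/c6.png

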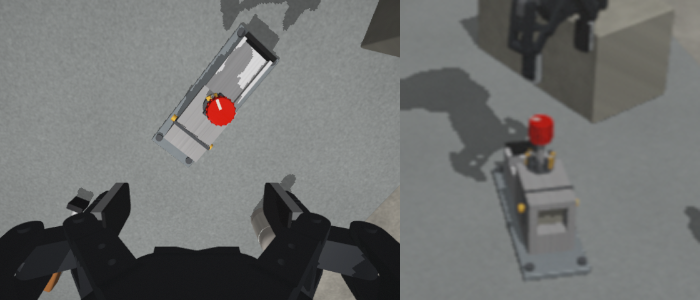

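The knob top is at z = 0.158, a lift of 12 mm, and turned about 60°, so it is held in the rest notch. Side crop: knob at (540,128) with the fingers clear. Now to the rod for a look.

>>> {"method": "move_arm", "body": {"targets": [[[-1,-3.5,0],[0,0,-6],1],[[-2,-7,0],[0,0,-12],1],[[-3,-11,0],[0,0,-18],1],[[-4,-15,0],[0,0,-24],1],[[-5,-19,0],[0,0,-26.5],1],[[-6,-23,0],[0,0,-26.5],1],[[-7,-27,0],[0,0,-26.5],1],[[-8,-31,0],[0,0,-26.5],1],[[-8.5,-33.5,0],[0,0,-26.5],1],[[-8.5,-33.5,0],[0,0,-26.5],1],[[-8.5,-33.5,0],[0,0,-26.5],1]]}}

```text
t: 8.0
ee_pos: [0.4841, -0.2509, 0.2707]
eef_rot: [-2.094, -2.341, 0.001]
force: [0.1, 0.7, -0.6]
width: 0.0858
```

```bash
python3 - <<'E'
from h import *
snap('wrist','w7')
s=sense();print(s['t'],s['ee_pos'],s['eef_rot'],s['force'],s['q'])
E
```

```text
8.05 [ 0.48499559 -0.24854325  0.27063364] [-2.08954506e+00 -2.34414028e+00 -4.62811708e-04] [0.4939346  1.2546432  0.02384983] [ 0.27578582  0.17157991  0.13618003  1.8411429  -0.0263831   1.13174182
  0.53595514]
```

View pics/w7.png

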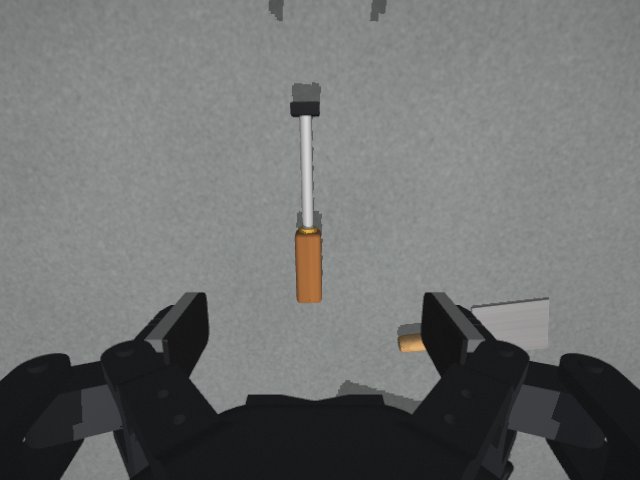

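The rod runs nearly vertically in the picture: foot at (306,108), handle from (308,230) to (309,302). The scraper is on the right at (410,343)–(510,325), clear of it.

```bash
python3 - <<'E'
from h import *
m,im,D=load('w7')
hsv=cv2.cvtColor(im,cv2.COLOR_BGR2HSV)
k=cv2.inRange(hsv,(5,110,60),(25,255,255));k[:, :270]=0;k[:,350:]=0
ys,xs=np.nonzero(k);print('handle px',xs.min(),xs.max(),ys.min(),ys.max())
for row in(245,260,275,290,298):
    x=xs[ys==row];pl=onz(m,x.min(),row,.028);pr=onz(m,x.max()+1,row,.028);print(row,x.min(),x.max(),(pl+pr)/2,np.linalg.norm(pl-pr),dep(m,(x.min()+x.max())/2,row,D))
end=onz(m,309.5,ys.max()+.5,.028);print('end',end)
dk=(im.max(2)<55).astype(np.uint8);dk[:, :280]=0;dk[:,330:]=0;dk[125:]=0
yy,xx=np.nonzero(dk);print('foot',xx.min(),xx.max(),yy.min(),yy.max())
for p in((305.5,101.5),(305.5,116)): print(onz(m,*p,.028),dep(m,p[0],p[1],D))
for row in(130,160,190,215):
    r=im[row,285:330].astype(int).min(1);x=np.nonzero(r>165)[0]+285;print(row,x.min(),x.max(),onz(m,(x.min()+x.max()+1)/2,row,.02))
# two-view height: handle end-centre, side view s6 top face
ms,ims,Ds=load('s6')
cv2.imwrite('pics/c7.png',np.hstack([cv2.resize(ims[320:440,310:430],(480,480),interpolation=2)]))
E
```

```text
handle px 295 321 226 302
245 295 320 [ 0.48171724 -0.29091074  0.028     ] 0.027499324184419017 [ 0.48119067 -0.29093444  0.02812216]
260 296 320 [ 0.48403672 -0.30747061  0.028     ] 0.02674811027518738 [ 0.48351338 -0.30768809  0.02753649]
275 296 320 [ 0.48587291 -0.32447661  0.028     ] 0.027059869325357935 [ 0.48532347 -0.32432946  0.02854138]
290 297 320 [ 0.4882965  -0.34181823  0.028     ] 0.026281997644063016 [ 0.48773897 -0.34167279  0.02847988]
298 297 320 [ 0.4893204  -0.35126535  0.028     ] 0.026446588048564174 [ 0.48873868 -0.35082577  0.02909336]
end [ 0.49045189 -0.35657041  0.028     ]
foot 290 319 102 116
[ 0.46418289 -0.14993019  0.028     ] [ 0.46416904 -0.14989287  0.02762   ]
[ 0.46554471 -0.16285916  0.028     ] [ 0.46529623 -0.16238466  0.02039221]
130 302 309 [ 0.4671497  -0.17533953  0.02      ]
160 303 310 [ 0.47121238 -0.20409621  0.02      ]
190 304 310 [ 0.47494914 -0.23424127  0.02      ]
215 304 311 [ 0.47828433 -0.26042009  0.02      ]
```

View pics/c7.png

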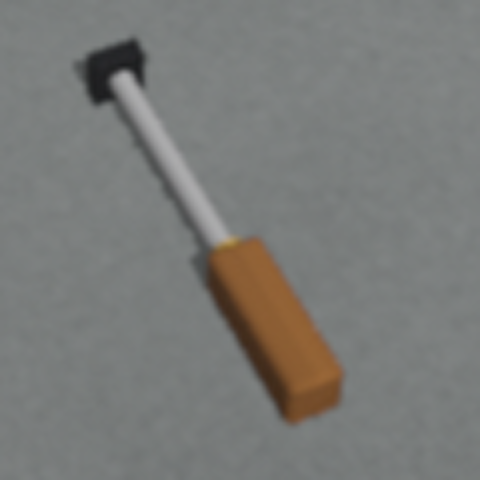

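```bash
python3 - <<'E'
from h import *
m,im,D=load('w7');ms,_,_=load('s6')
print('tri handle back top',tri([ray(m,309.5,302.5),ray(ms,389.3,416)]))
print('scraper handle end',onz(m,399,343,.01),onz(ms,463,426,.01))
s=sense();d=np.array([.4642-.4905,-.1495+.3575]);d/=np.linalg.norm(d);g=np.array([.4642,-.1495])-.17*d;print('yaw',np.degrees(np.arctan2(d[1],d[0])),'grip',g)
R0=R.from_rotvec(s['eef_rot']).as_matrix();print(R0.round(4)); print('jaw yaw',np.degrees(np.arctan2(R0[1,1],R0[0,1])))
E
```

```text
tri handle back top [ 0.49064995 -0.35881596  0.02328698]
scraper handle end [ 0.60324851 -0.40540793  0.01      ] [ 0.60772813 -0.40363599  0.01      ]
yaw 97.20636864046185 grip [ 0.4855254  -0.31815713]
[[-1.145e-01  9.934e-01 -8.000e-04]
 [ 9.934e-01  1.145e-01  1.100e-03]
 [ 1.200e-03 -7.000e-04 -1.000e+00]]
jaw yaw 6.572988371092763
```

>>> {"method": "move_arm", "body": {"targets": [[[0,-3,-2],[0,0,0.6],1],[[0,-6,-5],[0,0,0.6],1],[[0,-6.9,-9],[0,0,0.6],1],[[0,-6.9,-13],[0,0,0.6],1],[[0,-6.9,-17],[0,0,0.6],1],[[0,-6.9,-20.5],[0,0,0.6],1],[[0,-6.9,-23],[0,0,0.6],1],[[0,-6.9,-24.1],[0,0,0.6],1],[[0,-6.9,-24.1],[0,0,0.6],1],[[0,-6.9,-24.1],[0,0,0.6],1]]}}

```text
t: 8.88
ee_pos: [0.4862, -0.3165, 0.0304]
eef_rot: [-2.076, -2.358, -0.001]
force: [0.1, -0.2, 0.4]
width: 0.0855
```

>>> {"method": "move_arm", "body": {"targets": [[[0,0,0],[0,0,0],-1],[[0,0,0],[0,0,0],-1],[[0,0,0],[0,0,0],-1],[[0,0,0],[0,0,0],-1],[[0,0,0],[0,0,0],-1],[[0,0,0],[0,0,0],-1],[[0,0,0],[0,0,0],-1],[[0,0,0],[0,0,0],-1]]}}

```text
t: 9.55
ee_pos: [0.486, -0.3186, 0.0316]
eef_rot: [2.078, 2.353, 0.001]
force: [-0.9, 0.4, 6.0]
width: 0.0268
```

```bash
python3 - <<'E'
from h import *
snap('wrist','w8');s=sense();print(s['t'],s['ee_pos'],s['force'],s['width'])
E
```

```text
9.6 [ 0.48599032 -0.31866699  0.03161886] [-0.9267739 -0.3053637  6.5238516] 0.02682042129719218
```

View pics/w8.png

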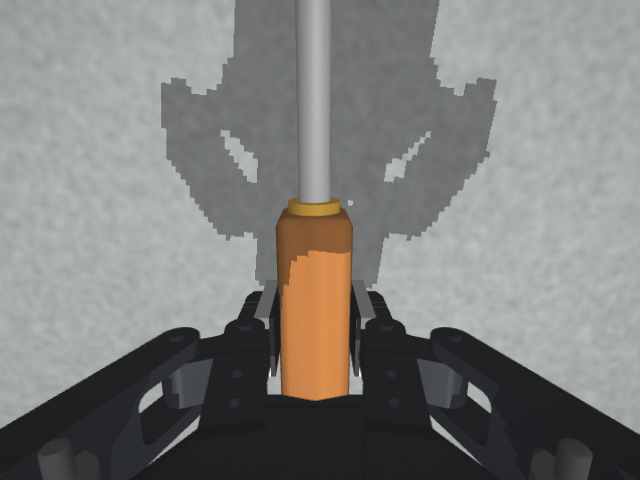

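The handle is held between the pads at (315,330) and the shaft runs straight ahead. I'll lift, turn the rod to the bore's direction and stop short of the mouth.

>>> {"method": "move_arm", "body": {"targets": [[[0,0,2],[0,0,0],-1],[[0,0,4.5],[0,0,0],-1],[[0,0,7],[0,0,0],-1],[[1,2,8],[0,0,-3],-1],[[2,5,8],[0,0,-6],-1],[[3,8,8],[0,0,-9],-1],[[4,11,8],[0,0,-12],-1],[[5,14,8],[0,0,-13.1],-1],[[5.5,15.7,8],[0,0,-13.1],-1],[[5.5,15.7,8],[0,0,-13.1],-1],[[5.5,15.7,8],[0,0,-13.1],-1]]}}

```text
t: 10.52
ee_pos: [0.5398, -0.159, 0.1096]
eef_rot: [-2.329, -2.106, 0.001]
force: [0.3, -0.8, -1.2]
width: 0.027
```

```bash
python3 - <<'E'
from h import *
snap('wrist','w9');snap('side','s9');s=sense();print(s['t'],s['ee_pos'],s['eef_rot'],s['force'],s['width'])
a=cv2.imread('pics/w9.png');b=cv2.imread('pics/s9.png')[180:380,270:470]
cv2.imwrite('pics/c9.png',np.hstack([cv2.resize(a,(400,300)),cv2.resize(b,(400,400),interpolation=2)[:300]]))
E
```

```text
10.6167 [ 0.5389615  -0.16241348  0.10980796] [-2.335873   -2.10033971  0.00265515] [ 0.39083077 -0.28254165 -1.49313883] 0.026600947476550785
```

View pics/c9.png

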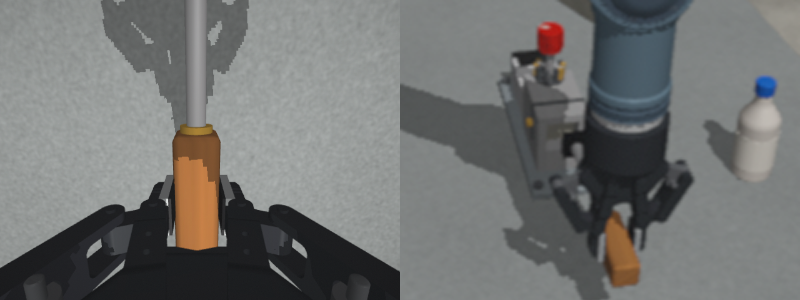

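View pics/w9.png

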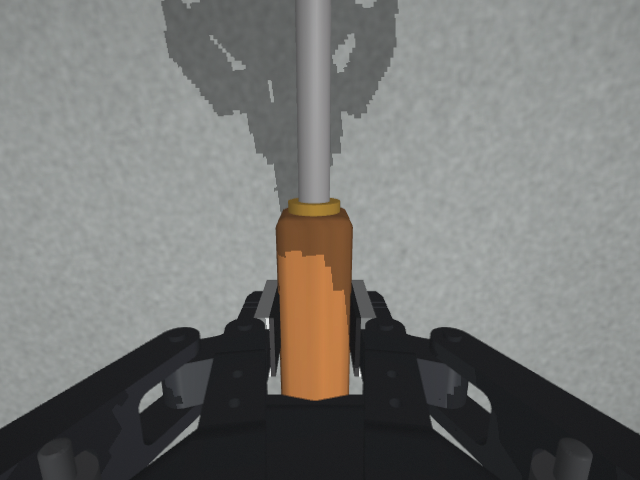

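The brass ferrule is still at (314,207), as before the lift, so the rod has not tilted in the grip. I'll check its line with depth and two views, then work out the approach.

```bash
python3 - <<'E'
from h import *
m,im,D=load('w9');s=sense()
P=[]
for row in(5,40,80,120,160,190):
    r=im[row,285:345].astype(int); x=np.nonzero((r.min(1)>95)&(np.abs(r[:,0]-r[:,2])<25)&(D[row,285:345]<.32))[0]+285
    dd=D[row,285:345]; dm=dd[(dd>0)]; x=np.nonzero((dd>0)&(dd<dd[dd>0].min()+.02))[0]+285
    u=(x.min()+x.max())/2; c,d=ray(m,u,row); z=np.min(D[row,x]); p=c+d*z; P.append(p); print(row,x.min(),x.max(),p.round(4))
P=np.array(P);d=P[0]-P[-1];print('yaw',np.degrees(np.arctan2(d[1],d[0])),'pitch',np.degrees(np.arctan2(d[2],np.hypot(d[0],d[1]))))
print('ee',s['ee_pos'],'handle top',[dep(m,315,v,D).round(4) for v in(260,320,370)])
c=(P[0]+P[-1])/2; e=np.array([.5622,.058]); yaw=np.radians(84.1)
n=np.array([-np.sin(yaw),np.cos(yaw)]);print('lateral of shaft from bore axis',[(p[:2]-e)@n for p in P])
print('lateral of TCP', (s['ee_pos'][:2]-e)@n)
E
```

```text
5 295 330 [ 0.5504 -0.0521  0.0993]
40 296 330 [ 0.5495 -0.0621  0.1001]
80 297 330 [ 0.5485 -0.0737  0.0992]
120 297 329 [ 0.5471 -0.0862  0.0994]
160 298 329 [ 0.5459 -0.0995  0.0994]
190 298 329 [ 0.5448 -0.1101  0.0989]
yaw 84.54692254705024 pitch 0.3746223150441204
ee [ 0.5389615  -0.16241348  0.10980796] handle top [array([ 0.543 , -0.1341,  0.1067]), array([ 0.5406, -0.1579,  0.1065]), array([ 0.5384, -0.1801,  0.1055])]
lateral of shaft from bore axis [np.float64(0.000459878869746635), np.float64(0.00027715196893458594), np.float64(9.275311951274097e-05), np.float64(0.00023287917471849975), np.float64(2.8715619301268662e-05), np.float64(5.00901552545354e-06)]
lateral of TCP 0.0004585441073739745
```

The rod is parallel to the bore within 0.5° and 0.5 mm sideways, with its axis at z ≈ 0.0933, so it goes 3.3 cm down. Then I go forward to just inside the mouth.

>>> {"method": "move_arm", "body": {"targets": [[[0,0,-1.5],[0,0,0],-1],[[0,0,-2.8],[0,0,0],-1],[[0,0,-3.3],[0,0,0],-1],[[0,0,-3.3],[0,0,0],-1],[[0.15,1.5,-3.3],[0,0,0],-1],[[0.3,3,-3.3],[0,0,0],-1],[[0.4,4,-3.3],[0,0,0],-1],[[0.5,5,-3.3],[0,0,0],-1],[[0.55,5.5,-3.3],[0,0,0],-1],[[0.6,6,-3.3],[0,0,0],-1],[[0.6,6,-3.3],[0,0,0],-1]]}}

```text
t: 11.53
ee_pos: [0.5462, -0.0998, 0.0774]
eef_rot: [-2.333, -2.104, -0.001]
force: [0.1, 0.5, -1.5]
width: 0.0268
```

```bash
python3 - <<'E'
from h import *
snap('wrist','w10');snap('scene','sc10');s=sense();print(s['t'],s['ee_pos'],s['eef_rot'],s['force'],s['width'])
a=cv2.imread('pics/w10.png');b=cv2.imread('pics/sc10.png')[200:300,310:410]
cv2.imwrite('pics/c10.png',np.hstack([cv2.resize(a,(400,300)),cv2.resize(b,(300,300),interpolation=2)]))
E
```

```text
11.6333 [ 0.54599335 -0.10145685  0.07737069] [ 2.33447417e+00  2.10168798e+00 -4.34133158e-04] [-0.16534032  0.77781667 -1.03537125] 0.02698224025619768
```

View pics/c10.png

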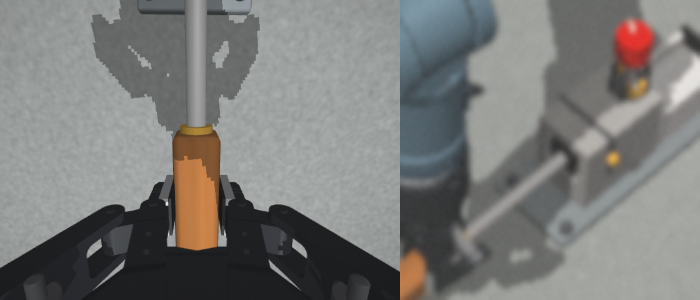

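The foot has entered the mouth, at scene crop (565,160), with no force. Pushing on slowly.

>>> {"method": "move_arm", "body": {"targets": [[[0.05,0.5,0],[0,0,0],-1],[[0.1,1,0],[0,0,0],-1],[[0.15,1.5,0],[0,0,0],-1],[[0.2,2,0],[0,0,0],-1],[[0.25,2.5,0],[0,0,0],-1],[[0.3,3,0],[0,0,0],-1],[[0.35,3.5,0],[0,0,0],-1],[[0.4,4,0],[0,0,0],-1],[[0.46,4.5,0],[0,0,0],-1],[[0.51,5,0],[0,0,0],-1]]}}

```text
t: 12.47
ee_pos: [0.5511, -0.0504, 0.0773]
eef_rot: [-2.334, -2.102, 0.0]
force: [0.1, -0.8, -1.4]
width: 0.027
```

>>> {"method": "move_arm", "body": {"targets": [[[0.05,0.5,0],[0,0,0],-1],[[0.1,1,0],[0,0,0],-1],[[0.15,1.5,0],[0,0,0],-1],[[0.2,2,0],[0,0,0],-1],[[0.25,2.5,0],[0,0,0],-1],[[0.3,3,0],[0,0,0],-1],[[0.35,3.5,0],[0,0,0],-1],[[0.4,4,0],[0,0,0],-1],[[0.46,4.5,0],[0,0,0],-1],[[0.46,4.5,0],[0,0,0],-1],[[0.46,4.5,0],[0,0,0],-1]]}}

```text
t: 13.38
ee_pos: [0.5558, -0.0051, 0.0773]
eef_rot: [-2.333, -2.103, -0.001]
force: [-0.2, -0.0, -1.0]
width: 0.0268
```

```bash
python3 - <<'E'
from h import *
snap('wrist','w11');snap('scene','sc11');snap('side','s11');s=sense();print(s['t'],s['ee_pos'],s['force'],s['width'])
a=cv2.imread('pics/w11.png');b=cv2.imread('pics/sc11.png')[190:290,330:430];c=cv2.imread('pics/s11.png')[160:310,290:440]
cv2.imwrite('pics/c11.png',np.hstack([cv2.resize(q,(260 if i else 270,260),interpolation=2) for i,q in enumerate((a,b,c))]))
E
```

```text
13.5333 [ 0.55570084 -0.00612457  0.07728914] [-0.09780836  0.29799889 -0.63223938] 0.026470199411884048
```

View pics/c11.png

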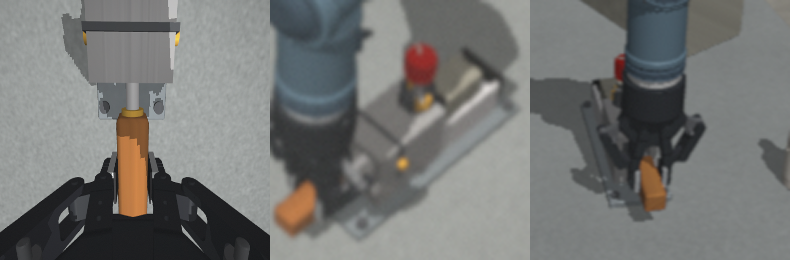

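The prism top is visible in the trough at scene crop (460,75). I'll measure its position before withdrawing the rod.

```bash
cat > pr.py <<'E'
from h import *
import sys
m,im,D=load(sys.argv[1]); e=np.array([.5622,.058]);yaw=np.radians(84.1);t=np.array([np.cos(yaw),np.sin(yaw)]);n=np.array([-t[1],t[0]]);x0=e+.09*t
Q=[]
vv,uu=np.mgrid[0:480,0:640]
T=np.array(m['world_to_cam']);Rm=T[:3,:3];c=-Rm.T@T[:3,3]
p=cv2.undistortPoints(np.stack([uu.ravel(),vv.ravel()],1).astype(float).reshape(-1,1,2),K(m),np.array(m['distortion'],float)).reshape(-1,2)
W=c+(np.c_[p,np.ones(len(p))]*D.reshape(-1,1))@Rm
W=W[D.ravel()>0]
lx=(W[:,:2]-x0)@t;ly=(W[:,:2]-x0)@n
s=(np.abs(ly)<.016)&(lx>0)&(lx<.09)&(W[:,2]>.02)&(W[:,2]<.11)
for a in np.arange(0,.09,.005):
    k=s&(lx>=a)&(lx<a+.005)
    if k.sum(): print(f'{a*1000:.0f}mm n={k.sum()} z med {np.median(W[k,2]):.4f}')
E
python3 pr.py sc11; python3 pr.py s11
```

```text
0mm n=13 z med 0.0984
5mm n=8 z med 0.0976
10mm n=7 z med 0.0765
15mm n=9 z med 0.0776
20mm n=22 z med 0.0732
25mm n=19 z med 0.0771
30mm n=20 z med 0.0757
35mm n=21 z med 0.0766
40mm n=20 z med 0.0746
45mm n=23 z med 0.0751
50mm n=22 z med 0.0769
55mm n=18 z med 0.0754
60mm n=23 z med 0.0763
65mm n=19 z med 0.0752
70mm n=5 z med 0.0681
75mm n=2 z med 0.0397
80mm n=8 z med 0.0426
85mm n=38 z med 0.0572
0mm n=5 z med 0.1053
15mm n=4 z med 0.0750
20mm n=5 z med 0.0766
25mm n=2 z med 0.0756
30mm n=4 z med 0.0733
35mm n=6 z med 0.0744
40mm n=7 z med 0.0744
45mm n=11 z med 0.0754
50mm n=11 z med 0.0751
55mm n=10 z med 0.0747
60mm n=9 z med 0.0744
65mm n=3 z med 0.0732
80mm n=2 z med 0.0491
85mm n=4 z med 0.0473
```

>>> {"method": "move_arm", "body": {"targets": [[[-0.15,-1.5,0],[0,0,0],-1],[[-0.31,-3,0],[0,0,0],-1],[[-0.52,-5,0],[0,0,0],-1],[[-0.72,-7,0],[0,0,0],-1],[[-0.93,-9,0],[0,0,0],-1],[[-1.14,-11,0],[0,0,0],-1],[[-1.34,-13,0],[0,0,0],-1],[[-1.65,-16,0],[0,0,0],-1],[[-2,-19.5,0],[0,0,0],-1],[[-2,-19.5,0],[0,0,0],-1],[[-2,-19.5,0],[0,0,0],-1]]}}

```text
t: 14.45
ee_pos: [0.5345, -0.2057, 0.0775]
eef_rot: [2.341, 2.092, -0.002]
force: [-0.5, 1.7, -0.4]
width: 0.0269
```

The prism spans about 15–68 mm beyond the exit, so its centre is near 42 mm with its top at about 0.076 m. The rod is out. I'll lay it on the bench and let go.

>>> {"method": "move_arm", "body": {"targets": [[[0,0,-2],[0,0,0],-1],[[0,0,-3.5],[0,0,0],-1],[[0,0,-4.3],[0,0,0],-1],[[0,0,-4.5],[0,0,0],-1],[[0,0,-4.5],[0,0,0],-1],[[0,0,-4.5],[0,0,0],-1]]}}

```text
t: 14.95
ee_pos: [0.5361, -0.2002, 0.0324]
eef_rot: [2.333, 2.103, 0.001]
force: [-0.5, -0.7, -1.0]
width: 0.0268
```

>>> {"method": "move_arm", "body": {"targets": [[[0,0,0],[0,0,0],0],[[0,0,0],[0,0,0],1],[[0,0,0],[0,0,0],1],[[0,0,0],[0,0,0],1],[[0,0,0],[0,0,0],1],[[0,0,3],[0,0,0],1],[[0,0,7],[0,0,0],1],[[0,2,11],[0,0,0],1],[[0,6,15],[0,0,0],1],[[1,10,19],[0,0,0],1],[[1,14,23],[0,0,0],1],[[1,14,23],[0,0,0],1]]}}

```text
t: 15.95
ee_pos: [0.5451, -0.0644, 0.2595]
eef_rot: [2.335, 2.101, 0.001]
force: [1.4, 0.5, 0.1]
width: 0.0851
```

```bash
python3 - <<'E'
from h import *
snap('wrist','w12');snap('scene','sc12');snap('side','s12');s=sense();print(s['t'],s['ee_pos'],s['force'],s['width'])
a=cv2.imread('pics/w12.png');c=cv2.imread('pics/s12.png')
cv2.imwrite('pics/c12.png',np.hstack([cv2.resize(q,(400,300)) for q in (a,c)]))
m,im,D=load('w12')
b,g,r=[im[:,:,i].astype(int) for i in range(3)]
k=((r>120)&(g<80)&(b<80)).astype(np.uint8);c=max(cv2.findContours(k,0,2)[0],key=cv2.contourArea);(u,v),rad=cv2.minEnclosingCircle(c)
Z=np.array([dep(m,x,y,D) for y,x in zip(*np.nonzero(cv2.erode(k,np.ones((7,7)))))]);print('knob',u,v,np.median(Z,0))
E
python3 pr.py w12; echo; python3 pr.py sc12
```

```text
16.1 [ 0.54797332 -0.06167367  0.26140785] [ 0.08191571  0.01184287 -0.29267799] 0.08505402802426962
knob 308.0 327.0 nan

0mm n=12 z med 0.0989
5mm n=7 z med 0.0986
15mm n=7 z med 0.0733
20mm n=29 z med 0.0685
25mm n=18 z med 0.0770
30mm n=23 z med 0.0750
35mm n=19 z med 0.0762
40mm n=21 z med 0.0750
45mm n=23 z med 0.0760
50mm n=23 z med 0.0751
55mm n=18 z med 0.0763
60mm n=18 z med 0.0744
65mm n=26 z med 0.0743
70mm n=4 z med 0.0723
75mm n=1 z med 0.0400
80mm n=8 z med 0.0433
85mm n=40 z med 0.0545
  return _methods._mean(a, axis=axis, dtype=dtype,
  ret = ret.dtype.type(ret / rcount)
```

View pics/c12.png

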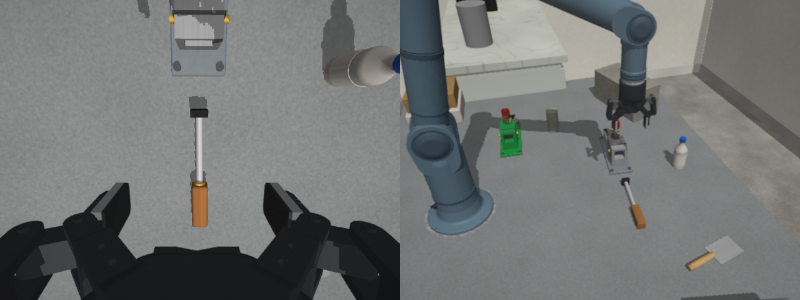

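The rod lies on the bench with its foot at wrist half (200,112), and the bystanders are in place. One more wrist look over the knob and trough, well above them.

>>> {"method": "move_arm", "body": {"targets": [[[0,3.5,2],[0,0,0],1],[[0.5,7.5,4],[0,0,0],1],[[1,11.5,5],[0,0,0],1],[[1.5,14,5],[0,0,0],1],[[1.5,14,5],[0,0,0],1],[[1.5,14,5],[0,0,0],1],[[1.5,14,5],[0,0,0],1]]}}

```text
t: 16.68
ee_pos: [0.5598, 0.0721, 0.306]
eef_rot: [-2.337, -2.099, 0.006]
force: [0.3, -0.7, -0.2]
width: 0.0855
```

```bash
python3 - <<'E'
from h import *
m,im,D=snap('wrist','w13');s=sense();print(s['t'],s['ee_pos'],s['force'],s['width'])
b,g,r=[im[:,:,i].astype(int) for i in range(3)]
k=((r>120)&(g<80)&(b<80)).astype(np.uint8);c=max(cv2.findContours(k,0,2)[0],key=cv2.contourArea);(u,v),rad=cv2.minEnclosingCircle(c)
Z=np.array([dep(m,x,y,D) for y,x in zip(*np.nonzero(cv2.erode(k,np.ones((7,7)))))]);print('knob',u,v,np.median(Z,0))
E
python3 pr.py w13
```

```text
16.7333 [0.55986432 0.07135075 0.30621016] [-0.83984337 -0.47210395  0.59513325] 0.08564573684196816
knob 319.0 143.68292236328125 [0.57217809 0.13306645 0.15796254]
0mm n=28 z med 0.0412
5mm n=106 z med 0.0405
10mm n=155 z med 0.0404
15mm n=294 z med 0.0463
20mm n=206 z med 0.0765
25mm n=197 z med 0.0765
30mm n=205 z med 0.0764
35mm n=218 z med 0.0764
40mm n=218 z med 0.0764
45mm n=221 z med 0.0764
50mm n=224 z med 0.0765
55mm n=218 z med 0.0765
60mm n=224 z med 0.0766
65mm n=128 z med 0.0763
75mm n=164 z med 0.0406
80mm n=381 z med 0.0450
85mm n=235 z med 0.0603
```

View pics/w13.png

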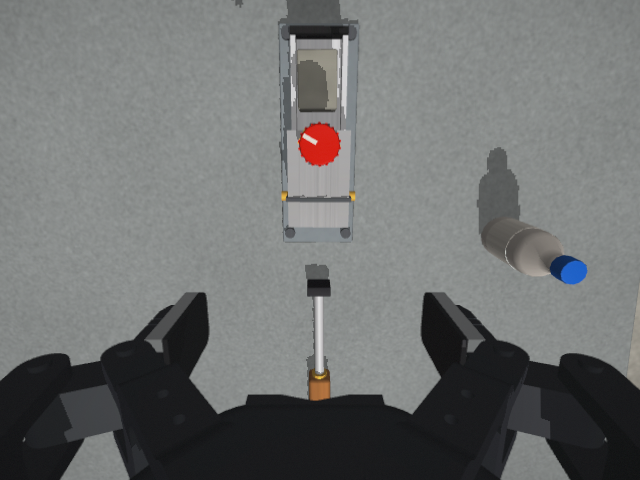

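The prism lies in the trough at (318,80), 18–68 mm beyond the exit (centre about 43 mm) and resting on the floor. The knob at (319,144) is turned about 60° with its top at 0.158 m, a lift of 12 mm. The robot touches nothing, so I'm handing in.

```bash
python3 -c "
from station import *
print(finish_job())"
```

```text
the job is handed in; nothing more can be done
None
```

The job is done and handed in at about 17 s of the 54 s allowed; `finish_job()` reports no verdict.

- **Knob:** I pulled the red knob up, turned it counter-clockwise and felt for the notch. It dropped between 52° and 58°, and I let go at about 61°. The last depth reading put its top at 0.158 m, a lift of 12 mm, and it held by itself.
- **Prism:** I pushed it through the bore with the rod at almost no force. It now lies about 18–68 mm beyond the exit, with its centre near 43 mm, resting flat on the trough floor.
- **Rod:** I drew it back out of the bore, laid it on the bench and let go. Nothing touches the robot.
- **Bystanders:** The bottle, concrete cylinder and scraper looked unmoved in the last pictures. I did not re-measure their positions.

**Readings that disagreed:**
- The hand sank only about 2.3 mm between the flat and the notch floor, against 3.5 mm expected. This was probably slip in the grip, and the camera height settled it.
- The two-view height of the handle's back edge came out at 23 mm, against 28 mm from depth and from the text. I used 28 mm.

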